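# Index the tube carousel with its ratchet lever

### The arm

A 6-joint arm with a two-finger parallel gripper is mounted at the origin on the work surface. World frame = base frame: x ahead of the robot, y to its left, z up, the work surface at z = 0. Lengths are in m, angles in rad, forces in N, time in s.
With the tool pointing down it reaches from about 0.35 to 0.975 m from the base axis. Payload 4.9 kg.
Tool frame: the origin (TCP) lies at the very end of the fingers, on their centre line; the grasp point (between the pads) lies 19 mm behind it (ctrl.grip_point_offset is the distance from the TCP to the grasp point, in m); z points along the fingers, y is the line along which they close (so a half turn about z gives the same grasp; the last joint's range is limited). The gripper opens to 85 mm and grips with 20 to 120 N. Pads are 22 mm wide; open, the fingers measure 114 mm over their backs; the gripper's body (76 mm by 85 mm) begins 54 mm behind the grasp point. The pads swing forward as they close: fully open they stand 13 mm farther back than shut.
Start: joints at [-1.344, 0.053, 1.613, -0, 1.476, -0.119], TCP at [0.212, -0.588, 0.231] pointing down, gripper open.
Joint ranges: [-3.01, 3.01], [-1.01, 2.22], [0.06, 2.58], [-1.02, 4.17], [0.09, 2.62], [-3.14, 3.14]. Speed limits (rad/s): [2.57, 2.57, 3.14, 3.14, 3.14, 3.14].

### API

Orientations are given as a rotation vector (axis times angle).
In Python, from station import ctrl gives the robot as it stands.
- The arm moves only by the tool send_rows, never from a script. Its argument "rows" is a list of rows, each a list of 3 entries, a list of its own where there are three numbers: the finger opening in cm, from 0 to 8.54, then the shift along the tool's x, y, z in cm, then the turn about the tool's z in degrees. A call has 1 to 10 rows; each row shifts and turns the commanded pose from where the row before left it, along the tool's axes as they then stand; what a row does not reach is not made up. A row lasts 1/8 s, in which the tool goes at most 62.5 mm and 10.7 degrees, less where a joint would pass 70% of its speed; a pose out of reach is approached as far as the arm can. A call with a gripper value outside its range is refused whole. The fingers move at their own pace and stop on an object; "newtons" is the grip in N (left out, the last holds). Time passes only in rows, so rows that do not move let the fingers close. It gives the time, the measured TCP pose, the force, the opening and the grip force at its end, in the units of the state.
- ctrl.get_obs(): the state, without advancing time (a new reading comes with each control period).
- ctrl.get_image(name): name is "scene" or "top" or "wrist"; returns a dict with "frame" (420x560x3 uint8, red, green, blue), "range_z" (420x560 float32, m along the optical axis (not along the pixel's ray), 0 where there is no reading), "fx", "fy", "cx", "cy" (pixels), "cam_to_world" (4x4, takes a point from camera to world coordinates). Camera axes: x right, y down, z forward; pixel columns grow to the right and rows downward; lengths in m; the calibration is good to about 2 mm. A picture is of the moment at which its call begins.
- ctrl.finish_job(): hands the job in; it is judged then, once.
The state is a dict: "t": time; "q": joint angles; "dq": joint speeds; "effort": joint torques, N m; "tool_pos": TCP position; "tool_rot": TCP orientation; "contact_force": force on the tool from outside, world axes, zero at the start; "wrist_torque": the same for the moment, N m; "opening": finger opening in m; "grip_force": force on a finger pad.
Only numpy, scipy, OpenCV 4.12 (cv2) and the standard library are available. Lean on these libraries where they do the work, as an engineer would, in place of code of your own. Each camera call takes 0.05 s, during which the arm holds its last target. There are 200 camera calls.

### The job

Bring the one tall tube on the lever-driven carousel to the reader: take hold of the upright black handle of the ratchet lever and pump it to and fro, one pocket per stroke, until the tall tube stands at the reader's pointer, then stop and let go. Turn the carousel only with the lever: do not push on the carousel or its tubes.

Things in the scene. Friction and masses are not known exactly. Their poses are not given: they have to be found in the camera images.
- carousel: Grey tube carousel, 156 mm across its aluminium ratchet teeth, top 58 mm up. Origin on its vertical axis at table height; its x axis points at the tall tube (25 mm across, top 105 mm up, 55 mm from the axis), the only tall one in 12 pockets 30 degrees apart; six short 16 mm ones reach 74 mm. The lever's ratchet turns it counterclockwise seen from above only; friction holds it where left.
- read_point (a point): Where the tall tube's axis must stand: 55 mm from the carousel's axis, 75 mm above the table, fixed to the base, in front of the small dark pointer on the white reader block (62 mm high, 92 mm from the axis). The lever works on the opposite side of the carousel.
- lever_grip (a point): Grip point on the lever's handle, 130 mm above the table: an upright round black grip, 25 mm in diameter, from 90 to 165 mm above the table, its centre line 135 mm from the carousel's axis, about which the lever swings level. Nothing else on the station rises above 105 mm.
- lever (a joint): Lever angle, rad: 0 back stop, 0.77 forward stop, growing counterclockwise from above; at 0.385 the handle points straight away from read_point. A stroke back to near 0 and on to near 0.77 advances one tooth (0.524); the first gives 0.2 to 0.75. Going back (1 N) the carousel stays; driving (4 N) it follows. At the forward stop a pocket is exactly at the pointer. The lever stays where left.

How it is judged:
At the end, for the whole second after the job is handed in: The tall tube stands at the reader's pointer, within 11.5 mm to either side (12 degrees of carousel turn), and the carousel is at rest (x of read_point in the frame of carousel above 0 m and y of read_point in the frame of carousel between -0.0115 and 0.0115 m and angular speed of carousel below 0.05 rad/s); the robot touches nothing.
It fails at once if the robot pushes on the carousel or its tubes (more than 2 N) (contact force between any of the fingers, the arm and carousel above 2 N).
It also fails if it takes over 48 s, if anything falls off the work surface, if the arm or the gripper's body presses on something with over 40 N, if the wrist force passes 120 N, or if a joint passes its speed limit or range.

## Working session

There is one attempt and no reset: what is moved stays moved. The work goes in short steps, Python scripts to look and compute and a tool call to move; the robot and the scene stay as the last step left them, time stands still between calls to the robot, and variables do not carry over. Pictures are saved under pics/ and viewed, at most 10 in all, crops included, and the job is handed in when it is done.

Besides the shell and the picture viewer there is one more tool, called as a command line: name --argument value ..., lists and objects as JSON in quotes. send_rows: Moves the arm, as the interface text tells. Its arguments: {"type":"object","properties":{"rows":{"type":"array","items":{"type":"array"}},"newtons":{"type":"number"}},"required":["rows"]}

```bash
mkdir -p pics; cat > h.py <<'E'
import numpy as np,cv2
from station import ctrl
def grab(n):
    im=ctrl.get_image(n); return im
def pts(im):
    z=im['range_z'];v,u=np.mgrid[:z.shape[0],:z.shape[1]]
    P=np.stack([(u-im['cx'])/im['fx']*z,(v-im['cy'])/im['fy']*z,z],-1)
    T=np.array(im['cam_to_world']);W=P@T[:3,:3].T+T[:3,3]
    W[z==0]=np.nan; return W
E
python3 - <<'E'
from h import *
o=ctrl.get_obs();print(o['t'],o['tool_pos'],o['tool_rot'],o['opening'])
for n in('top','scene'):
    im=grab(n);cv2.imwrite(f'pics/{n}0.png',im['frame'][...,::-1])
    np.savez(f'{n}0.npz',W=pts(im),f=im['frame'])
    print(n,im['fx'],np.round(im['cam_to_world'],3).tolist())
E
```

```text
0.0 [ 0.2116907  -0.5873951   0.23005605] [-3.09271614e+00 -5.40079494e-01  1.53374654e-04] 0.08547763594014289
top 512.4781111743622 [[0.013, -0.984, 0.179, 0.48], [-1.0, -0.012, 0.009, 0.051], [-0.007, -0.179, -0.984, 0.732], [0.0, 0.0, 0.0, 1.0]]
scene 424.85840570629335 [[0.008, 0.759, -0.65, 1.012], [1.0, -0.008, 0.002, 0.058], [-0.004, -0.65, -0.76, 0.579], [0.0, 0.0, 0.0, 1.0]]
```

View pics/top0.png

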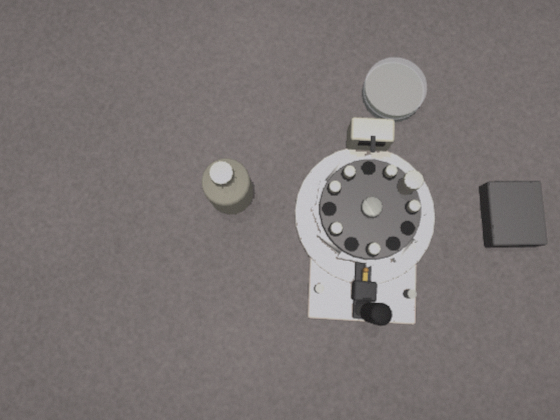

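View pics/scene0.png

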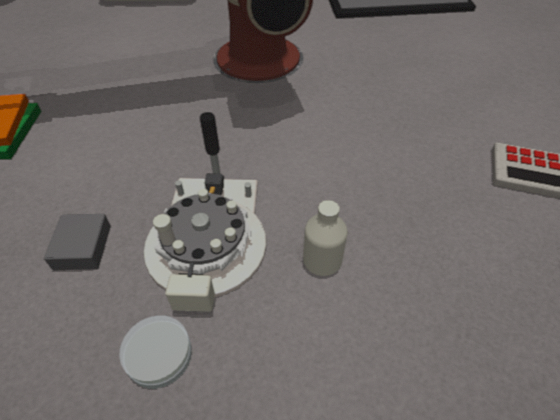

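The top view shows the carousel hub at about (371,208), the reader pointer at (373,145), the tall tube's cap at (413,181) and the black handle at (378,314), nearer the robot. The scene view agrees: handle at (209,135), tall tube at (163,228).

```bash
python3 - <<'E'
from h import *
for n,boxes in(('top',dict(handle=(355,290,400,335),tall=(400,165,430,195),hub=(360,197,383,219),reader=(350,115,397,143))),('scene',dict(handle=(195,105,225,160),tall=(150,210,177,245),hub=(190,210,212,230),reader=(165,272,215,312)))):
    d=np.load(n+'0.npz');W=d['W']
    for k,(a,b,c,e) in boxes.items():
        P=W[b:e,a:c].reshape(-1,3);P=P[np.isfinite(P[:,2])]
        lo={'handle':.1,'tall':.09,'hub':.055,'reader':.05}[k]
        Q=P[P[:,2]>lo]
        top=np.percentile(Q[:,2],97) if len(Q) else None
        if len(Q):
            T=Q[Q[:,2]>top-.006]
            print(n,k,len(Q),'top',top.round(4),'topc',((T.min(0)+T.max(0))/2).round(4),'mean',T.mean(0).round(4),'min',Q.min(0).round(4),'max',Q.max(0).round(4))
        else: print(n,k,P.max(0))
    P=W.reshape(-1,3);P=P[(abs(P[:,2]-.058)<.004)&(P[:,0]>.4)&(P[:,0]<.65)&(abs(P[:,1]+.05)<.12)]
    print(n,'disc',len(P),P.min(0),P.max(0))
E
```

```text
top handle 586 top 0.1668 topc [ 0.4613 -0.0584  0.1641] mean [ 0.4612 -0.0577  0.1649] min [ 0.4487 -0.0705  0.1001] max [ 0.4733 -0.0455  0.1674]
top tall 335 top 0.1071 topc [ 0.6241 -0.1139  0.1048] mean [ 0.6239 -0.1135  0.1051] min [ 0.6122 -0.1258  0.0929] max [ 0.6359 -0.1015  0.1081]
top hub 504 top 0.074 topc [ 0.5951 -0.0674  0.072 ] mean [ 0.5951 -0.0668  0.072 ] min [ 0.5816 -0.0834  0.0562] max [ 0.6109 -0.0532  0.0756]
top reader 1089 top 0.0651 topc [ 0.703  -0.0719  0.0638] mean [ 0.7032 -0.0717  0.0621] min [ 0.6839 -0.1015  0.0508] max [ 0.7221 -0.0416  0.0685]
top disc 6346 [ 0.45869507 -0.13479892  0.05401873] [ 6.49967207e-01 -1.90938249e-04  6.19939179e-02]
scene handle 592 top 0.1668 topc [ 0.4627 -0.0587  0.1645] mean [ 0.4649 -0.0583  0.1653] min [ 0.4506 -0.0709  0.1001] max [ 0.4761 -0.0464  0.168 ]
scene tall 271 top 0.1077 topc [ 0.626  -0.1151  0.1051] mean [ 0.6272 -0.1143  0.106 ] min [ 0.613  -0.1272  0.0906] max [ 0.6389 -0.1024  0.1084]
scene hub 439 top 0.0746 topc [ 0.5981 -0.0677  0.0726] mean [ 0.5987 -0.0675  0.0729] min [ 0.5649 -0.0884  0.0572] max [ 0.6119 -0.0506  0.0766]
scene reader 1119 top 0.0655 topc [ 0.7045 -0.073   0.0646] mean [ 0.7066 -0.0724  0.0632] min [ 0.6851 -0.1031  0.0502] max [ 0.7243 -0.0425  0.0696]
scene disc 3223 [ 0.46366872 -0.13366015  0.05400467] [ 6.49972009e-01 -5.54217221e-04  6.19919598e-02]
```

send_rows --rows '[[8.5,[4.15,-4.13,0],0],[8.5,[4.15,-4.13,0],0],[8.5,[4.15,-4.13,0],0],[8.5,[4.15,-4.13,0],0],[8.5,[4.15,-4.13,0],0],[8.5,[4.15,-4.13,0],0],[8.5,[4.15,-4.13,0],0],[8.5,[4.15,-4.13,0],0],[8.5,[4.15,-4.13,0],0],[8.5,[4.15,-4.13,0],0]]'

```text
t: 1.35
tool_pos: [0.4626, -0.0568, 0.2311]
tool_rot: [3.095, 0.54, 0.0]
contact_force: [0.8, -0.9, 0.4]
opening: 0.085
grip_force: 0.0
```

send_rows --rows '[[8.5,[0,0,0],8],[8.5,[0,0,0],8],[8.5,[0,0,0],7.6],[8.5,[0,0,0],0],[8.5,[0,0,0],0]]'

```text
t: 1.98
tool_pos: [0.4621, -0.0588, 0.231]
tool_rot: [-3.14, 0.101, 0.001]
contact_force: [0.1, 0.1, 0.2]
opening: 0.0849
grip_force: 0.0
```

send_rows --rows '[[8.5,[0,0,2.8],0],[8.5,[0,0,2.8],0],[8.5,[0,0,2.8],0],[8.5,[0,0,2.8],0],[8.5,[0,0,0],0],[1.8,[0,0,0],0],[1.8,[0,0,0],0],[1.8,[0,0,0],0],[1.8,[0,0,0],0],[1.8,[0,0,0],0]]' --newtons 25

```text
t: 3.22
tool_pos: [0.4629, -0.059, 0.1204]
tool_rot: [3.139, -0.104, 0.002]
contact_force: [-1.2, -0.6, 6.3]
opening: 0.0242
grip_force: 25.6
```

send_rows --rows '[[1.8,[0.05,-1.18,0],5],[1.8,[0.05,-1.18,0],5],[1.8,[0.05,-1.18,0],5],[1.8,[0.04,-0.94,0],4],[1.8,[0,0,0],0]]'

```text
t: 3.85
tool_pos: [0.4735, -0.0152, 0.1204]
tool_rot: [3.08, -0.619, 0.003]
contact_force: [0.4, 0.1, 5.4]
opening: 0.0248
grip_force: 25.8
```

```bash
cat >> h.py <<'E'
C=np.array([.5965,-.0675]); RD=np.radians(-2.5)
def st():
    o=ctrl.get_obs();d=np.array(o['tool_pos'])[:2]-C
    print('t',o['t'],'tcp r',np.hypot(*d).round(4),'lever',round(((np.arctan2(d[1],d[0])%(2*np.pi))-(RD+np.pi)+.385),3),'f',np.round(o['contact_force'],1),'z',o['tool_pos'][2])
def tall(n='top'):
    W=pts(grab(n)).reshape(-1,3)
    r=np.hypot(W[:,0]-C[0],W[:,1]-C[1])
    Q=W[(W[:,2]>.097)&(W[:,2]<.11)&(r<.075)&(r>.035)]
    if len(Q): 
        m=(Q.min(0)+Q.max(0))/2-np.r_[C,0];print(n,'tall',len(Q),'r',np.hypot(m[0],m[1]).round(4),'err deg',np.degrees(np.arctan2(m[1],m[0])-RD).round(1))
    else: print(n,'none')
E
python3 -c "
from h import *
st();tall();tall('scene')"
```

```text
t 3.85 tcp r 0.1336 lever 0.027 f [0.4 0.1 5.4] z 0.12037410347178078
top tall 322 r 0.0539 err deg -56.8
scene tall 247 r 0.0557 err deg -55.1
```

send_rows --rows '[[1.8,[0.05,1.18,0],-5],[1.8,[0.05,1.18,0],-5],[1.8,[0.05,1.18,0],-5],[1.8,[0.05,1.18,0],-5],[1.8,[0.05,1.18,0],-5],[1.8,[0.05,1.18,0],-5],[1.8,[0.05,1.18,0],-5],[1.8,[0.05,1.18,0],-5],[1.8,[0.02,0.5,0],-2],[1.8,[0,0,0],0]]'

```text
t: 5.2
tool_pos: [0.4701, -0.1131, 0.1204]
tool_rot: [3.097, 0.527, 0.002]
contact_force: [-1.3, -0.1, 7.3]
opening: 0.0242
grip_force: 25.9
```

```bash
python3 -c "
from h import *
st();tall();tall('scene')"
```

```text
t 5.2 tcp r 0.1344 lever 0.775 f [-1.3 -0.1  7.3] z 0.12040022064576221
top tall 319 r 0.0536 err deg -30.6
scene tall 249 r 0.0562 err deg -30.3
```

send_rows --rows '[[1.8,[0.05,-1.18,0],5],[1.8,[0.05,-1.18,0],5],[1.8,[0.05,-1.18,0],5],[1.8,[0.05,-1.18,0],5],[1.8,[0.05,-1.18,0],5],[1.8,[0.05,-1.18,0],5],[1.8,[0.05,-1.18,0],5],[1.8,[0.05,-1.18,0],5],[1.8,[0.02,-0.6,0],2.5],[1.8,[0,0,0],0]]'

```text
t: 6.55
tool_pos: [0.4739, -0.0144, 0.1204]
tool_rot: [-3.077, 0.632, -0.003]
contact_force: [-0.1, 0.9, 5.6]
opening: 0.0244
grip_force: 25.8
```

```bash
python3 -c "
from h import *
st();tall();tall('scene')"
```

```text
t 6.55 tcp r 0.1336 lever 0.02 f [-0.1  0.9  5.6] z 0.12038228948120219
top tall 323 r 0.0538 err deg -30.6
scene tall 253 r 0.0558 err deg -30.3
```

send_rows --rows '[[1.8,[0.05,1.18,0],-5],[1.8,[0.05,1.18,0],-5],[1.8,[0.05,1.18,0],-5],[1.8,[0.05,1.18,0],-5],[1.8,[0.05,1.18,0],-5],[1.8,[0.05,1.18,0],-5],[1.8,[0.05,1.18,0],-5],[1.8,[0.05,1.18,0],-5],[1.8,[0.02,0.6,0],-2.5],[1.8,[0,0,0],0]]'

```text
t: 7.9
tool_pos: [0.4701, -0.1132, 0.1204]
tool_rot: [3.097, 0.527, 0.002]
contact_force: [-1.3, 0.4, 6.5]
opening: 0.0242
grip_force: 25.8
```

```bash
python3 -c "
from h import *
st();tall();tall('scene')"
```

```text
t 7.9 tcp r 0.1344 lever 0.775 f [-1.3  0.4  6.5] z 0.12038923367902693
top tall 311 r 0.054 err deg 0.4
scene tall 255 r 0.0554 err deg -0.2
```

send_rows --rows '[[5.5,[0,0,0],0],[5.5,[0,0,0],0],[5.5,[0,0,0],0],[5.5,[0,0,0],0],[5.5,[0,0,-2.5],0],[5.5,[0,0,-3],0],[5.5,[0,0,-3],0],[5.5,[0,0,-3],0],[5.5,[0,0,0],0],[5.5,[0,0,0],0]]'

```text
t: 9.25
tool_pos: [0.4691, -0.1123, 0.2331]
tool_rot: [-3.097, -0.524, 0.002]
contact_force: [-0.1, -0.2, -0.5]
opening: 0.0546
grip_force: 0.0
```

```bash
python3 -c "
from h import *
st();tall();tall('scene')
cv2.imwrite('pics/end.png',grab('scene')['frame'][...,::-1])"
```

```text
t 9.25 tcp r 0.135 lever 0.767 f [-0.1 -0.2 -0.5] z 0.23311499996113227
top tall 315 r 0.0538 err deg 0.1
scene tall 252 r 0.0558 err deg -0.4
```

View pics/end.png

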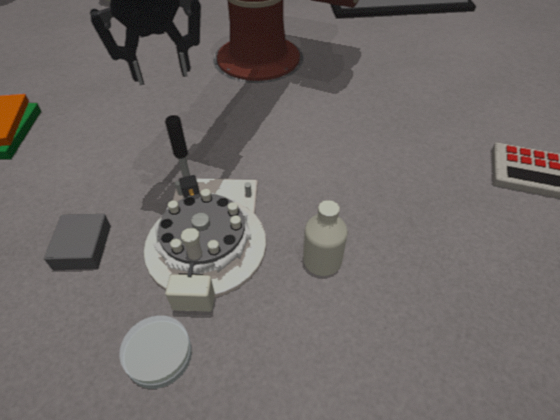

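The tall tube, at (191,243), stands at the pointer (191,268), and the gripper is clear above the handle.

```bash
python3 -c "
from station import ctrl
print(ctrl.finish_job())"
```

```text
the job is handed in; nothing more can be done
None
```

The tall tube stands at the reader's pointer (within about 0.5° in both camera views) after two lever strokes. The gripper has let go and is clear, and the job was handed in at about 9 s; no verdict was shown.

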